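# Fit the matching tool flange to the tilted polishing spindle

### The arm

A 7-joint arm with a two-finger parallel gripper is mounted at the origin on the work surface. World frame = base frame: x ahead of the robot, y to its left, z up, the work surface at z = 0. Lengths are in m, angles in rad, forces in N, time in s.
With the tool pointing down it reaches from about 0.425 to 0.875 m from the base axis. Payload 8.4 kg.
Tool frame: the origin (TCP) lies midway between the tips of the shut fingers; the grasp point (between the pads) lies manip.grasp_offset behind it (manip.grasp_offset is the distance from the TCP to the grasp point, in m); z points along the fingers, y is the line along which they close (so a half turn about z gives the same grasp; the last joint's range is limited). The gripper opens to 87 mm and grips with 3 to 60 N. Pads are 19 mm wide; open, the fingers measure 117 mm over their backs; the gripper's body (75 mm by 190 mm) begins 51 mm behind the grasp point.
Start: joints at [-1.362, 0.333, 0.04, 1.465, -0.013, 1.343, -0.059], TCP at [0.197, 0.619, 0.223] pointing down, gripper open.
Joint ranges: [-2.58, 2.58], [-0.38, 2.09], [-1.3, 1.39], [0.25, 2.4], [-1.5, 4.64], [0.08, 2.09], [-2.65, 2.65]. Speed limits (rad/s): [2.22, 2.22, 2.79, 2.79, 3.14, 3.14, 3.14].

### API

Orientations are given as a 3x3 rotation matrix whose columns are the frame's x, y, z axes.
In Python, from cell import manip gives the robot as it stands.
- The arm moves only by the tool drive_tool, never from a script. Its argument "increments" is a list that holds one entry, the list of rows, each a list of 5 numbers: the opening, from 0 (shut) to 1 (fully open), then the shift along the world's x, y, z in mm, then the turn about the world's z in degrees. In form: [[[gripper, dx, dy, dz, yaw], ...]]. A call has 1 to 5 rows; each row is the pose to reach, as a shift and turn from the pose commanded when the call began; what a row does not reach only later rows make up. A row lasts 1/12 s, in which the tool goes at most 41.7 mm and 7.16 degrees, less where a joint would pass 70% of its speed; a pose out of reach is approached as far as the arm can. A call with a gripper value outside its range is refused whole. The fingers move at their own pace and stop on an object; "force" is the grip in N (left out, the last holds). Time passes only in rows, so rows that repeat a pose let the fingers close. It gives the time, the measured TCP pose, the force, the opening and the grip force at its end, in the units of the state.
- manip.read_state(): the state, without advancing time (a new reading comes with each control period).
- manip.get_image(name): name is "scene" or "top" or "wrist"; returns a dict with "color" (400x640x3 uint8, red, green, blue), "K" (3x3 intrinsics, pixels), "rvec" (rotation vector, rad) and "tvec" (3), from world to camera coordinates, as OpenCV has them. Camera axes: x right, y down, z forward; pixel columns grow to the right and rows downward; lengths in m; the calibration is good to about 2 mm. A picture is of the moment at which its call begins. There is no depth.
- manip.sign_off(): hands the job in; it is judged then, once.
The state is a dict: "time": time; "q": joint angles; "joint_vel": joint speeds; "effort": joint torques, N m; "ee_pos": TCP position; "tool_rot": TCP orientation; "force": force on the tool from outside, world axes, zero at the start; "ft_torque": the same for the moment, N m; "finger_gap": finger opening in m; "gripper_force": force on a finger pad.
Only numpy, scipy, OpenCV 4.12 (cv2) and the standard library are available. Lean on these libraries where they do the work, as an engineer would, in place of code of your own. Each camera call takes 0.05 s, during which the arm holds its last target. There are 200 camera calls.

### The job

Of the three hub flanges lying on the bench, take the one whose bolt holes match the three studs of the tilted polishing spindle, fit it over all three studs, and press it flush against the faceplate before letting go. Leave the other two flanges, the bottle and the jar where they are.

Things in the scene. Friction and masses are not known exactly. Their poses are not given: they have to be found in the camera images.
- flange_a: Loose aluminium disc, 110 mm across, 8 mm thick, flat on the bench; central steel hex hub (the grip), 34 mm across flats, its top 50 mm above the disc's underside; 0.25 to 0.5 kg. Origin: centre of underside; z up the hub; hub flats face 0, 60, 120.. deg from x. 3 through holes of 13 mm, centres 40 mm from the axis, at 0, 120 and 240 deg from x.
- flange_b: Loose aluminium disc, 110 mm across, 8 mm thick, flat on the bench; central steel hex hub (the grip), 34 mm across flats, its top 50 mm above the disc's underside; 0.25 to 0.5 kg. Origin: centre of underside; z up the hub; hub flats face 0, 60, 120.. deg from x. 4 through holes of 13 mm, centres 40 mm from the axis, at 0, 90, 180 and 270 deg from x.
- flange_c: Loose aluminium disc, 110 mm across, 8 mm thick, flat on the bench; central steel hex hub (the grip), 34 mm across flats, its top 50 mm above the disc's underside; 0.25 to 0.5 kg. Origin: centre of underside; z up the hub; hub flats face 0, 60, 120.. deg from x. 3 through holes of 13 mm, centres 29 mm from the axis, at 0, 120 and 240 deg from x.
- machine: Fixed bench polishing machine: grey base plate 200 x 200 mm, red round catch bowl (230 mm across, rim 46 mm above the bench), dark pedestal and a tilted spindle head. Origin: on the bench under the middle of the faceplate; z up; its faceplate is tipped towards -x.
- head: The machine's spindle head, fixed, tipped 30 deg from vertical towards the machine's -x. Origin: centre of the upper surface of its dark round faceplate (120 mm across, centre 155 mm above the bench). z: spindle axis, outwards; x: straight up the slope; y: level. A seated flange has its origin here, within the holes' play (2 mm), and its z along this z.
- stud_tips (a point): Point on the spindle axis level with the tips of the 3 brass studs, 26 mm above the faceplate; axes as head. Studs: parallel to z, 9 mm thick, the last 10 mm tapering to a 4 mm flat tip, centres 40 mm from the axis, 120 deg apart. Spindle braked; one stud is within 40 deg either side of x; this angle is not reported: look, or feel by turning the flange on the tips.
- bottle: Bystander: a green bottle, 64 mm in diameter, 200 mm tall, standing on the bench. Origin: centre of its underside.
- jar: Bystander: an amber jar with white cap, 60 mm in diameter, 70 mm tall, standing on the bench. Origin: centre of its underside.
Things that resemble listed ones, but are neither listed nor needed, are in the scene too. Leave any black, green or orange look-alike of the flange_a alone.

How it is judged:
By the outcome, as a careful person would: the job done as asked, in the order asked, and still so for the second after the job is handed in, with the robot touching nothing.
It also fails if it takes over 51 s, if anything falls off the work surface, if the arm or the gripper's body presses on something with over 40 N, if the wrist force passes 120 N, or if a joint passes its speed limit or range.

## Working session

There is one attempt and no reset: what is moved stays moved. The work goes in short steps, Python scripts to look and compute and a tool call to move; the robot and the scene stay as the last step left them, time stands still between calls to the robot, and variables do not carry over. Pictures are saved under pics/ and viewed, at most 10 in all, crops included, and the job is handed in when it is done.

Besides the shell and the picture viewer there is one more tool, called after "Emit:" as name(argument=value, ...), one argument or row to a line, values as JSON. drive_tool: Moves the arm, as the interface text tells. Its arguments: {"type":"object","properties":{"increments":{"type":"array","items":{"type":"array","items":{"type":"array","items":{"type":"number"}}}},"force":{"type":"number"}},"required":["increments"]}

```bash
mkdir -p pics; ls
python3 - <<'E'
from cell import manip
import cv2,pickle
s=manip.read_state(); print({k:s[k] for k in('time','ee_pos','tool_rot','force','finger_gap')},manip.grasp_offset)
d={n:manip.get_image(n) for n in('scene','top','wrist')}
pickle.dump(d,open('im0.pkl','wb'))
for n in d: cv2.imwrite(f'pics/{n}0.png',d[n]['color'][:,:,::-1]); print(n,d[n]['K'].tolist(),d[n]['rvec'],d[n]['tvec'])
E
```

```text
pics
{'time': 0.0, 'ee_pos': array([0.19679381, 0.61899296, 0.22165211]), 'tool_rot': array([[-9.53003065e-01,  3.02960379e-01, -4.08701974e-04],
       [ 3.02960642e-01,  9.53001775e-01, -1.57047353e-03],
       [-8.62975487e-05, -1.62048670e-03, -9.99998683e-01]]), 'force': array([-0.2152408 ,  0.80614459,  0.16296589]), 'finger_gap': 0.08710725958895424} 0.0187
scene [[396.8000513831326, 0.0, 320.88158400838], [0.0, 396.8000513831326, 201.73249167130604], [0.0, 0.0, 1.0]] [ 1.59687444  1.82573042 -0.82657607] [ 0.05411931 -0.24574119  1.5510472 ]
top [[374.4342527409797, 0.0, 316.04995388893667], [0.0, 374.4342527409797, 197.68391316203122], [0.0, 0.0, 1.0]] [ 1.99436131 -2.22089732  0.25546294] [0.05120474 0.54056746 0.88675254]
wrist [[331.5646707091536, 0.0, 316.52164249232925], [0.0, 331.5646707091536, 199.42485205422665], [0.0, 0.0, 1.0]] [-2.32995971 -1.70476865 -0.25573879] [-0.6497958  -0.0368983   0.39102262]
```

View pics/scene0.png

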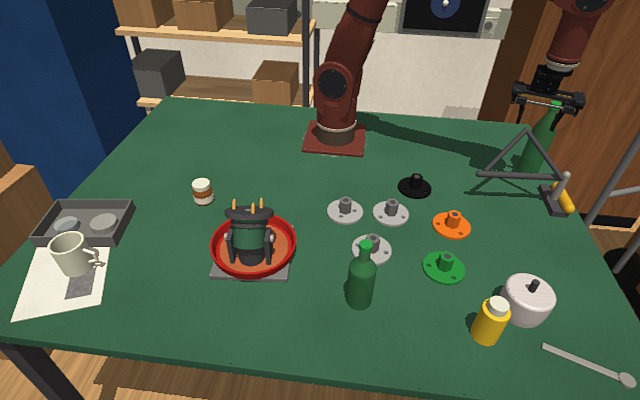

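View pics/top0.png

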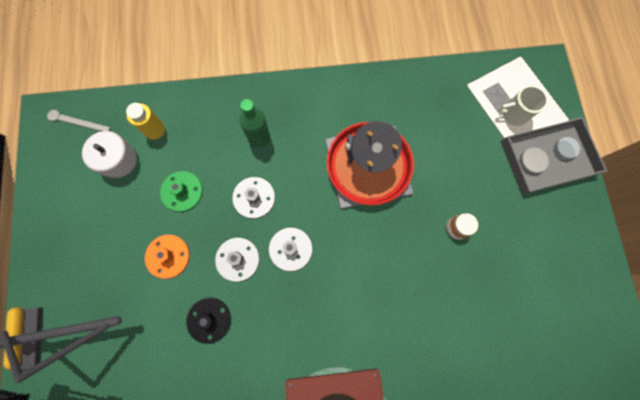

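Run:
```python
import pickle,cv2,numpy as np
d=pickle.load(open('im0.pkl','rb'))
t=d['top']['color'][:,:,::-1]; s=d['scene']['color'][:,:,::-1]
a=cv2.resize(t[170:290,200:320],(400,400),interpolation=2)
b=cv2.resize(t[105:215,315:425],(400,400),interpolation=2)
c=cv2.resize(s[190:270,320:420],(400,200),interpolation=2)
e=cv2.resize(s[190:290,200:300],(400,200),interpolation=2)
e=cv2.resize(s[190:240,200:300],(400,200),interpolation=2)
cv2.imwrite('pics/comp.png',np.vstack([np.hstack([a,b]),np.hstack([c,e])]))
```

```text
(no output)
```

View pics/comp.png

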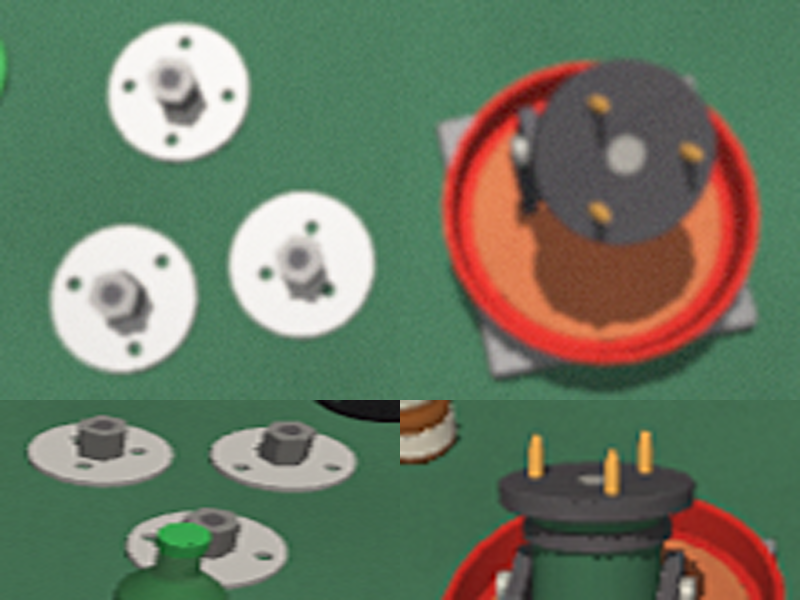

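```bash
cat > h.py <<'E'
import pickle,cv2,numpy as np
def ray(c,uv):
    R=cv2.Rodrigues(np.array(c['rvec'],float))[0]; t=np.array(c['tvec'],float).ravel()
    return -R.T@t, R.T@np.linalg.inv(c['K'])@np.array([uv[0],uv[1],1.])
def onz(c,uv,z):
    o,d=ray(c,uv); return o+d*(z-o[2])/d[2]
def proj(c,P):
    return cv2.projectPoints(np.array(P,float).reshape(-1,3),np.array(c['rvec'],float),np.array(c['tvec'],float),np.array(c['K']),None)[0].reshape(-1,2)
def tri(c1,p1,c2,p2):
    o1,d1=ray(c1,p1);o2,d2=ray(c2,p2)
    d1/=np.linalg.norm(d1);d2/=np.linalg.norm(d2)
    A=np.stack([d1,-d2],1);s=np.linalg.lstsq(A,o2-o1,rcond=None)[0]
    a=o1+d1*s[0];b=o2+d2*s[1];return (a+b)/2,np.linalg.norm(a-b)
E
python3 - <<'E'
from h import *
np.set_printoptions(precision=4,suppress=True)
d=pickle.load(open('im0.pkl','rb'));t=d['top'];s=d['scene']
# flange_a
g=cv2.cvtColor(t['color'],cv2.COLOR_RGB2HSV)
sc=8
def up(im,x0,x1,y0,y1): return cv2.resize(im[y0:y1,x0:x1],None,fx=sc,fy=sc,interpolation=cv2.INTER_CUBIC)
x0,y0=205,228
p=up(t['color'],x0,266,y0,290); hsv=cv2.cvtColor(p,cv2.COLOR_RGB2HSV)
w=((hsv[...,2]>170)&(hsv[...,1]<60)).astype(np.uint8)
cs=cv2.findContours(w,cv2.RETR_CCOMP,cv2.CHAIN_APPROX_NONE)
px=lambda q:((q[0]+.5)/sc-.5+x0,(q[1]+.5)/sc-.5+y0)
big=max(cs[0],key=cv2.contourArea)
e=cv2.fitEllipse(cv2.convexHull(big)); c=onz(t,px(e[0]),.008); print('A centre',c,e[1])
hull=cv2.convexHull(big).reshape(-1,2); W=np.array([onz(t,px(q),.008) for q in hull]); print('diam',2*np.linalg.norm(W-c,axis=1).mean())
for i,k in enumerate(cs[0]):
    a=cv2.contourArea(k)
    if cs[1][0][i][3]>=0 and a>150:
        m=cv2.moments(k);q=onz(t,px((m['m10']/a,m['m01']/a)),.008)-c
        print('hole',a,np.linalg.norm(q),np.degrees(np.arctan2(q[1],q[0])))
def blobs(c,x0,x1,y0,y1,name):
    hsv=cv2.cvtColor(up(c['color'],x0,x1,y0,y1),cv2.COLOR_RGB2HSV)
    m=cv2.inRange(hsv,(10,110,110),(28,255,255))
    for k in cv2.findContours(m,cv2.RETR_EXTERNAL,cv2.CHAIN_APPROX_NONE)[0]:
        if cv2.contourArea(k)>300:
            M=cv2.moments(k);pt=k.reshape(-1,2)
            f=lambda q:np.round([(q[0]+.5)/sc-.5+x0,(q[1]+.5)/sc-.5+y0],2)
            print(name,cv2.contourArea(k),f((M['m10']/M['m00'],M['m01']/M['m00'])),'bbox',f(pt.min(0)),f(pt.max(0)))
blobs(t,345,405,118,180,'top');blobs(s,222,278,195,218,'scene')
# axes in top image
print(proj(t,[[.6,0,0],[.7,0,0],[.6,.1,0]]))
E
```

```text
A centre [0.4155 0.2126 0.008 ] (342.452880859375, 360.5862731933594)
diam 0.112412549813218
hole 863.0 0.03942272535346625 -171.43945845030487
hole 3347.0 0.009618571852000133 65.29084902743155
hole 851.0 0.040433710674226034 67.71922985627424
hole 7541.5 0.0128848122719861 -148.7812480986566
hole 756.5 0.04037390395235978 -50.930381437280765
top 323.0 [369.41 178.33] bbox [367.44 176.81] [371.06 179.44]
top 314.0 [349.   178.24] bbox [346.94 176.44] [350.31 179.44]
top 537.0 [356.87 177.76] bbox [353.81 175.06] [359.69 179.44]
top 401.5 [376.8  175.43] bbox [374.69 173.31] [378.19 177.44]
top 866.5 [387.82 176.75] bbox [383.19 172.56] [391.81 179.44]
top 541.0 [345.97 174.92] bbox [344.56 172.44] [347.56 177.56]
top 313.5 [368.97 174.15] bbox [367.44 172.19] [370.44 176.31]
top 321.0 [365.03 173.57] bbox [363.44 171.69] [366.44 175.56]
top 722.0 [392.4  173.89] bbox [389.56 171.56] [395.81 176.19]
top 465.0 [354.3  172.99] bbox [351.69 170.94] [356.94 174.69]
top 434.5 [398.72 173.78] bbox [395.94 169.94] [400.44 176.44]
top 649.5 [347.42 170.54] bbox [344.56 168.56] [349.69 172.81]
top 1357.5 [369.51 162.88] bbox [366.69 160.19] [372.31 165.69]
top 1918.0 [398.38 164.92] bbox [394.69 158.19] [401.19 170.56]
top 1331.0 [394.71 146.44] bbox [391.69 144.06] [397.69 148.94]
top 1144.5 [369.28 133.08] bbox [366.56 130.94] [371.94 135.56]
scene 2466.0 [252.48 207.99] bbox [250.44 201.81] [254.44 213.56]
scene 2271.5 [233.46 203.97] bbox [231.56 198.19] [235.31 209.19]
scene 2186.5 [260.79 202.94] bbox [258.81 197.19] [262.69 208.06]
[[311.1071 182.5944]
 [307.3363 148.0517]
 [274.4615 186.3795]]
```

Run:
```python
from h import *
np.set_printoptions(precision=4,suppress=True)
d=pickle.load(open('im0.pkl','rb'));t=d['top'];s=d['scene']
T=[(369.28,133.08),(394.71,146.44),(369.51,162.88)];S=[(252.48,207.99),(233.46,203.97),(260.79,202.94)]
P=[]
for a,b in zip(T,S): p,e=tri(t,a,s,b);P.append(p);print(p,e)
P=np.array(P);c=P.mean(0);print('c',c,'sides',[np.linalg.norm(P[i]-P[i-1]) for i in range(3)])
n=np.cross(P[1]-P[0],P[2]-P[0]);n/=np.linalg.norm(n);n*=np.sign(n[2]);print('n',n,'tilt',np.degrees(np.arccos(n[2])),'dir',np.degrees(np.arctan2(n[1],n[0])))
# centre spot top view (grey), faceplate ellipse
hsv=cv2.cvtColor(t['color'],cv2.COLOR_RGB2HSV)
def cen(x0,x1,y0,y1,f):
    p=cv2.resize(t['color'][y0:y1,x0:x1],None,fx=8,fy=8,interpolation=2);m=f(cv2.cvtColor(p,cv2.COLOR_RGB2HSV)).astype(np.uint8)
    k=max(cv2.findContours(m,0,1)[0],key=cv2.contourArea);h=cv2.convexHull(k)
    e=cv2.fitEllipse(h); return ((e[0][0]+.5)/8-.5+x0,(e[0][1]+.5)/8-.5+y0),np.array(e[1])/8,e[2],h.reshape(-1,2)/8+[x0,y0]
r=cen(366,388,138,158,lambda h:(h[...,2]>110)&(h[...,1]<60)); print('spot',r[:3],onz(t,r[0],.155))
r=cen(322,418,115,212,lambda h:((h[...,0]<8)|(h[...,0]>172))&(h[...,1]>150)&(h[...,2]>120)); print('bowl',r[:3],onz(t,r[0],.046))
W=np.array([onz(t,q,.046)[:2] for q in r[3]]);(c0,rad)=cv2.minEnclosingCircle(W.astype(np.float32)*1000);print('bowl circle',c0,rad)
# base plate grey corners
p=t['color'];h=hsv; m=((h[...,1]<45)&(h[...,2]>90)&(h[...,2]<215)).astype(np.uint8);m[:120]=0;m[212:]=0;m[:,:322]=0;m[:,418:]=0
pts=cv2.findNonZero(m); q=np.array([onz(t,x,.01)[:2] for x in pts.reshape(-1,2)]).astype(np.float32)*1000
print('rect',cv2.minAreaRect(q))
```

```text
[ 0.6518 -0.141   0.1864] 0.0016977529528503555
[ 0.6211 -0.1993  0.1656] 0.0017979767239680378
[ 0.5919 -0.138   0.1521] 0.00164439595985578
c [ 0.6216 -0.1594  0.168 ] sides [np.float64(0.06911649823457115), np.float64(0.06910130980081365), np.float64(0.06919387061941326)]
n [-0.4976 -0.0468  0.8661] tilt 29.98838198588151 dir -174.62186728846592
spot ((376.7311725616455, 147.12189102172852), array([11.0985, 11.6736]), 31.682416915893555) [ 0.6274 -0.1589  0.155 ]
bowl ((369.7333564758301, 163.21492385864258), array([82.8381, 87.1249]), 107.55113983154297) [ 0.6236 -0.1578  0.046 ]
bowl circle (625.0353393554688, -158.95347595214844) 115.11869812011719
rect ((639.6541137695312, -159.27865600585938), (224.6204376220703, 205.0209197998047), 5.1396164894104)
```

Emit:
drive_tool(
  increments=[
    [[1,0,0,40,7],[1,0,0,80,14],[1,0,0,120,21],[1,0,0,160,28],[1,0,0,180,35]],
  ],
  force=45,
)

```text
time: 0.57
ee_pos: [0.1971, 0.6197, 0.408]
tool_rot: [[-0.953, -0.304, 0.001], [-0.304, 0.953, 0.005], [-0.003, 0.005, -1.0]]
force: [0.3, 0.3, 0.7]
finger_gap: 0.0872
gripper_force: 0.0
```

Emit:
drive_tool(
  increments=[
    [[1,19,-35,0,7],[1,38,-70,0,14],[1,57,-105,0,21],[1,76,-140,0,21],[1,95,-175,0,21]],
  ],
)

```text
time: 0.98
ee_pos: [0.2925, 0.4425, 0.4023]
tool_rot: [[-0.784, -0.621, -0.0], [-0.621, 0.784, -0.0], [0.0, -0.0, -1.0]]
force: [1.3, -0.2, 0.3]
finger_gap: 0.0868
gripper_force: 0.0
```

Emit:
drive_tool(
  increments=[
    [[1,19,-35,0,0],[1,38,-70,0,0],[1,57,-105,0,0],[1,76,-140,0,0],[1,95,-175,0,0]],
  ],
)

```text
time: 1.4
ee_pos: [0.3874, 0.2674, 0.4025]
tool_rot: [[-0.784, -0.621, -0.0], [-0.621, 0.784, 0.0], [-0.0, 0.0, -1.0]]
force: [1.0, 0.4, 0.5]
finger_gap: 0.0868
gripper_force: 0.0
```

Emit:
drive_tool(
  increments=[
    [[1,28,-56,-30,0],[1,28,-56,-70,0],[1,28,-56,-110,0],[1,28,-56,-150,0],[1,28,-56,-190,0]],
  ],
)

```text
time: 1.82
ee_pos: [0.415, 0.2124, 0.2208]
tool_rot: [[-0.785, -0.619, 0.001], [-0.619, 0.785, 0.001], [-0.001, 0.0, -1.0]]
force: [0.7, 0.7, -0.0]
finger_gap: 0.0868
gripper_force: 0.0
```

Run:
```python
from cell import manip
from h import *
s=manip.read_state();print(s['time'],s['ee_pos'],s['q'],s['force'],np.degrees(np.arctan2(s['tool_rot'][1,1],s['tool_rot'][0,1])))
w=manip.get_image('wrist');pickle.dump(w,open('w1.pkl','wb'));cv2.imwrite('pics/w1.png',w['color'][:,:,::-1])
print(proj(w,[[.4155,.2126,.008]]))
```

```text
1.8167 [0.41497087 0.2124329  0.22077203] [-0.84409573 -0.05489125  0.2670946   1.90679086  0.01477762  1.28676091
  1.65712525] [ 0.74870397  0.66462856 -0.00483747] 128.26443900501323
[[316.85605022 170.34326044]]
```

View pics/w1.png

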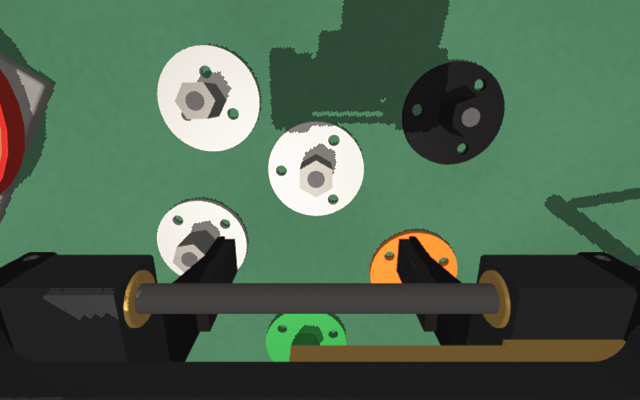

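Emit:
drive_tool(
  increments=[
    [[1,0.5,0,-40,0],[1,0.5,0,-80,0],[1,0.5,0,-120,0],[1,0.5,0,-155,0],[1,0.5,0,-155,0]],
  ],
)

```text
time: 2.28
ee_pos: [0.412, 0.2116, 0.0627]
tool_rot: [[-0.784, -0.621, -0.007], [-0.621, 0.784, -0.006], [0.009, 0.0, -1.0]]
force: [-1.5, -1.2, -0.4]
finger_gap: 0.087
gripper_force: 0.0
```

Emit:
drive_tool(
  increments=[
    [[1,0,0,-20,0],[1,0,0,-33,0],[1,0,0,-33,0]],
  ],
)

```text
time: 2.53
ee_pos: [0.4152, 0.2136, 0.0347]
tool_rot: [[-0.784, -0.621, -0.001], [-0.621, 0.784, -0.001], [0.002, 0.0, -1.0]]
force: [-0.9, -0.2, 1.8]
finger_gap: 0.0871
gripper_force: 0.0
```

Emit:
drive_tool(
  increments=[
    [[0.3,0,0,0,0],[0.3,0,0,0,0],[0.3,0,0,0,0],[0.3,0,0,0,0],[0.3,0,0,0,0]],
  ],
)

```text
time: 2.95
ee_pos: [0.4158, 0.2138, 0.0352]
tool_rot: [[-0.784, -0.621, 0.001], [-0.621, 0.784, 0.001], [-0.001, 0.0, -1.0]]
force: [-0.3, 0.1, -0.0]
finger_gap: 0.0614
gripper_force: 0.0
```

Emit:
drive_tool(
  increments=[
    [[0.5,0,-1,-11.5,0],[0.5,0,-1,-11.5,0],[0.5,0,-1,-11.5,0]],
  ],
)

```text
time: 3.2
ee_pos: [0.415, 0.2122, 0.0228]
tool_rot: [[-0.784, -0.621, -0.001], [-0.621, 0.784, -0.001], [0.001, -0.0, -1.0]]
force: [-0.3, -0.5, -0.0]
finger_gap: 0.046
gripper_force: 0.0
```

Emit:
drive_tool(
  increments=[
    [[0,0,0,0,0],[0,0,0,0,0],[0,0,0,0,0],[0,0,0,0,0],[0,0,0,0,0]],
  ],
  force=45,
)

```text
time: 3.62
ee_pos: [0.4157, 0.2126, 0.0233]
tool_rot: [[-0.784, -0.621, 0.001], [-0.621, 0.784, 0.0], [-0.001, -0.0, -1.0]]
force: [-1.4, -1.2, 4.7]
finger_gap: 0.0336
gripper_force: 45.0
```

Emit:
drive_tool(
  increments=[
    [[0,0,0,0,0],[0,0,0,0,0],[0,0,0,0,0]],
  ],
)

```text
time: 3.87
ee_pos: [0.4157, 0.2126, 0.0233]
tool_rot: [[-0.784, -0.621, 0.0], [-0.621, 0.784, 0.0], [-0.001, -0.0, -1.0]]
force: [-0.7, -1.8, 6.3]
finger_gap: 0.0338
gripper_force: 45.0
```

Emit:
drive_tool(
  increments=[
    [[0,0,0,30,0],[0,0,0,70,0],[0,0,0,110,0],[0,0,0,150,0],[0,0,0,190,0]],
  ],
)

```text
time: 4.28
ee_pos: [0.4146, 0.2119, 0.2143]
tool_rot: [[-0.784, -0.621, -0.001], [-0.621, 0.784, -0.001], [0.001, 0.0, -1.0]]
force: [1.3, 0.2, -3.3]
finger_gap: 0.0339
gripper_force: 45.0
```

Emit:
drive_tool(
  increments=[
    [[0,17,-33,20,-6],[0,34,-66,26,-12],[0,51,-99,26,-18],[0,68,-132,26,-24],[0,85,-165,26,-30]],
  ],
)

```text
time: 4.7
ee_pos: [0.5005, 0.0458, 0.2386]
tool_rot: [[-0.99, -0.141, -0.0], [-0.141, 0.99, 0.0], [0.0, 0.0, -1.0]]
force: [0.5, 0.6, -4.1]
finger_gap: 0.0336
gripper_force: 45.0
```

Emit:
drive_tool(
  increments=[
    [[0,17,-33,0,-5],[0,34,-66,0,-9.2],[0,51,-99,0,-9.2],[0,68,-132,0,-9.2],[0,85,-165,0,-9.2]],
  ],
)

```text
time: 5.12
ee_pos: [0.5856, -0.1189, 0.2382]
tool_rot: [[-1.0, 0.014, -0.001], [0.014, 1.0, 0.0], [0.001, 0.0, -1.0]]
force: [1.0, 1.3, -2.9]
finger_gap: 0.0338
gripper_force: 45.0
```

Emit:
drive_tool(
  increments=[
    [[0,13,-28,0,0],[0,13,-28,0,0],[0,13,-28,0,0]],
  ],
)

```text
time: 5.37
ee_pos: [0.5978, -0.1479, 0.2376]
tool_rot: [[-1.0, 0.019, -0.002], [0.019, 1.0, -0.001], [0.002, -0.001, -1.0]]
force: [-0.1, 0.8, -3.8]
finger_gap: 0.0336
gripper_force: 45.0
```

Run:
```python
from cell import manip
from h import *
s=manip.read_state();print(s['time'],s['ee_pos'],s['q'],s['force'],np.degrees(np.arctan2(s['tool_rot'][1,1],s['tool_rot'][0,1])))
d={n:manip.get_image(n) for n in('scene','top','wrist')};pickle.dump(d,open('im2.pkl','wb'))
c=d['scene']['color'][150:260,190:310,::-1];w=d['wrist']['color'][:,:,::-1]
cv2.imwrite('pics/p2.png',np.hstack([cv2.resize(c,(400,366),interpolation=2),cv2.resize(w,(400,250))[:, :] if 0 else cv2.copyMakeBorder(cv2.resize(w,(400,250)),0,116,0,0,0)]))
```

```text
5.3667 [ 0.5978497  -0.14786603  0.23760244] [-0.35871765  0.29332537  0.66014695  1.55648367 -0.18049457  1.35626695
  1.87186474] [-0.11545481  0.75544724 -3.80397565] 88.93983607393805
```

View pics/p2.png

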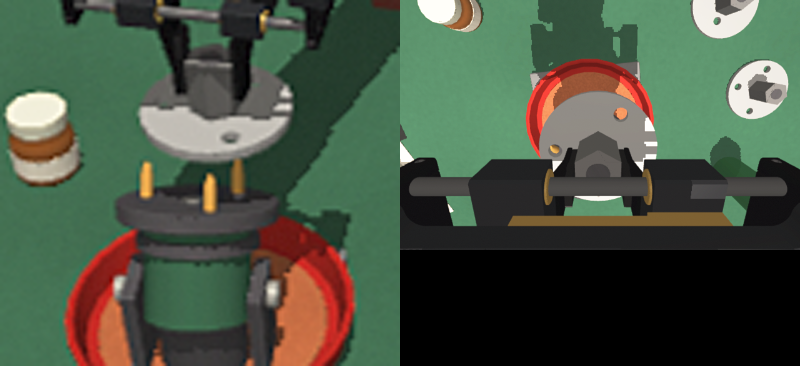

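Emit:
drive_tool(
  increments=[
    [[0,1,2,-8,0],[0,1,2,-14,0],[0,1,2,-17,0],[0,1,2,-17,0]],
  ],
  force=35,
)

```text
time: 5.85
ee_pos: [0.5988, -0.1426, 0.2206]
tool_rot: [[-1.0, 0.014, -0.002], [0.014, 1.0, 0.0], [0.002, 0.0, -1.0]]
force: [0.6, 0.0, -3.5]
finger_gap: 0.0337
gripper_force: 35.0
```

Emit:
drive_tool(
  increments=[
    [[0,-0.5,0,-2,0],[0,-1,0,-4,0],[0,-2,0,-6,0],[0,-3,0,-8,0],[0,-4,0,-9,0]],
  ],
)

```text
time: 6.27
ee_pos: [0.5961, -0.1433, 0.2143]
tool_rot: [[-1.0, 0.014, 0.003], [0.014, 1.0, 0.001], [-0.003, 0.001, -1.0]]
force: [-2.0, 1.6, 6.9]
finger_gap: 0.0336
gripper_force: 35.0
```

Emit:
drive_tool(
  increments=[
    [[0,-2,-1,-3,0],[0,-3,-1,-6,0],[0,-5,-1,-9,0],[0,-6,-1,-12,0],[0,-7,-1,-14,0]],
  ],
)

```text
time: 6.68
ee_pos: [0.5892, -0.1438, 0.1995]
tool_rot: [[-1.0, 0.014, 0.002], [0.014, 1.0, 0.001], [-0.002, 0.001, -1.0]]
force: [0.2, 3.0, 4.0]
finger_gap: 0.0335
gripper_force: 35.0
```

Emit:
drive_tool(
  increments=[
    [[0,-2,0,-3,0],[0,-3,0,-5,0],[0,-4,0,-7,0],[0,-4,0,-7,0]],
  ],
)

```text
time: 7.02
ee_pos: [0.584, -0.1451, 0.1915]
tool_rot: [[-1.0, 0.015, -0.0], [0.015, 1.0, -0.001], [0.0, -0.001, -1.0]]
force: [-0.0, 0.5, 3.4]
finger_gap: 0.0336
gripper_force: 35.0
```

Run:
```python
from cell import manip
from h import *
s=manip.read_state();print(s['time'],s['ee_pos'],s['force'],np.degrees(np.arctan2(s['tool_rot'][1,1],s['tool_rot'][0,1])))
d={n:manip.get_image(n) for n in('scene','top','wrist')};pickle.dump(d,open('im3.pkl','wb'))
c=d['scene']['color'][150:260,190:310,::-1];w=d['wrist']['color'][:,:,::-1]
cv2.imwrite('pics/p3.png',np.hstack([cv2.resize(c,(400,366),interpolation=2),cv2.copyMakeBorder(cv2.resize(w,(400,250)),0,116,0,0,0)]))
```

```text
7.0167 [ 0.58400827 -0.14513566  0.19154588] [-0.03477945  0.5116042   3.43895241] 89.11647756054795
```

View pics/p3.png

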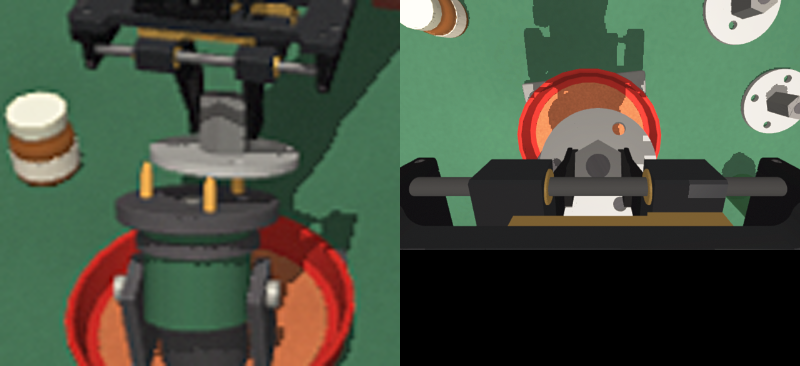

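Emit:
drive_tool(
  increments=[
    [[0,-2,0,4,0],[0,-4,0,9,0],[0,0,-8,10.5,0],[0,5.5,-15,10.5,0],[0,5.5,-15,10.5,0]],
  ],
)

```text
time: 7.58
ee_pos: [0.5905, -0.1617, 0.2023]
tool_rot: [[-1.0, 0.016, 0.0], [0.016, 1.0, -0.001], [-0.0, -0.001, -1.0]]
force: [-0.3, -0.5, -3.3]
finger_gap: 0.0337
gripper_force: 35.0
```

Emit:
drive_tool(
  increments=[
    [[0,0,0,0,0],[0,0,0,0,0]],
  ],
  force=25,
)

```text
time: 7.75
ee_pos: [0.5897, -0.1597, 0.2019]
tool_rot: [[-1.0, 0.015, -0.001], [0.015, 1.0, -0.0], [0.001, -0.0, -1.0]]
force: [0.4, 0.3, -4.2]
finger_gap: 0.0337
gripper_force: 25.0
```

Run:
```python
from cell import manip
from h import *
s=manip.read_state();print(s['time'],s['ee_pos'],s['force'])
d={n:manip.get_image(n) for n in('scene','top')};pickle.dump(d,open('im4.pkl','wb'))
c=d['scene']['color'][165:235,205:295,::-1];w=d['top']['color'][110:200,320:420,::-1]
cv2.imwrite('pics/p4.png',np.hstack([cv2.resize(c,(450,350),interpolation=2),cv2.resize(w,(350,350),interpolation=2)]))
```

```text
7.75 [ 0.5897289  -0.15970029  0.20189805] [ 0.38959777  0.25374836 -4.22479336]
```

View pics/p4.png

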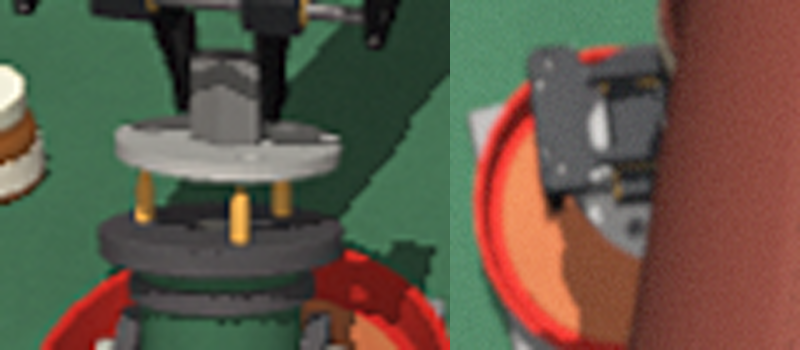

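Emit:
drive_tool(
  increments=[
    [[0,1.5,0,-2.6,0],[0,3,0.2,-5.2,0],[0,4.5,0.4,-7.8,0],[0,6,0.5,-10.4,0],[0,6,0.5,-10.4,0]],
  ],
)

```text
time: 8.27
ee_pos: [0.597, -0.1593, 0.1918]
tool_rot: [[-1.0, 0.015, 0.002], [0.015, 1.0, -0.001], [-0.002, -0.001, -1.0]]
force: [4.3, -2.2, -3.6]
finger_gap: 0.0338
gripper_force: 25.0
```

Emit:
drive_tool(
  increments=[
    [[0,1,0,-1.7,0],[0,2,0,-3.5,0],[0,2,0,-3.5,0]],
  ],
)

```text
time: 8.52
ee_pos: [0.5988, -0.1595, 0.1889]
tool_rot: [[-1.0, 0.015, 0.002], [0.015, 1.0, -0.001], [-0.002, -0.001, -1.0]]
force: [4.7, -2.9, 1.4]
finger_gap: 0.0337
gripper_force: 25.0
```

Run:
```python
from cell import manip
from h import *
s=manip.read_state();print(s['time'],s['ee_pos'],s['force'],s['ft_torque'])
d={n:manip.get_image(n) for n in('scene','wrist')};pickle.dump(d,open('im5.pkl','wb'))
c=d['scene']['color'][165:235,205:295,::-1];w=d['wrist']['color'][150:350,200:440,::-1]
cv2.imwrite('pics/p5.png',np.hstack([cv2.resize(c,(450,350),interpolation=2),cv2.resize(w,(350,350),interpolation=2)]))
```

```text
8.5167 [ 0.59882491 -0.15947051  0.18888226] [ 4.69450388 -2.92555423  1.41456061] [-0.59500672 -1.10180815 -0.22603762]
```

View pics/p5.png

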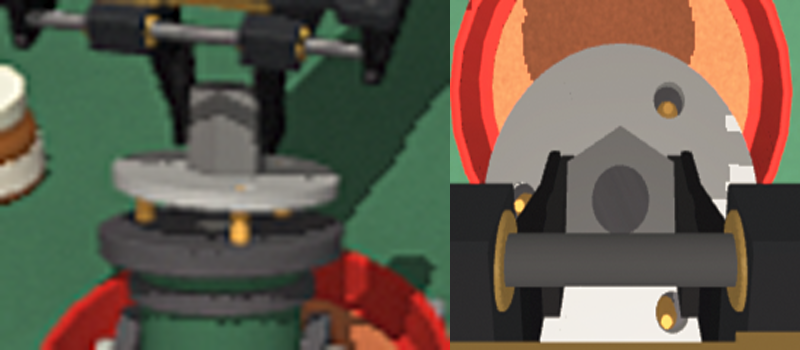

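Emit:
drive_tool(
  increments=[
    [[0,1.5,-1,0,0],[0,2.7,-1,-2,0],[0,4,-1,-4.5,0],[0,5.5,-1,-7,0],[0,6.5,-1,-8.7,0]],
  ],
  force=20,
)

```text
time: 9.03
ee_pos: [0.6049, -0.16, 0.1796]
tool_rot: [[-1.0, 0.014, 0.001], [0.014, 1.0, -0.0], [-0.001, -0.0, -1.0]]
force: [2.2, -1.9, 3.1]
finger_gap: 0.034
gripper_force: 20.0
```

Emit:
drive_tool(
  increments=[
    [[0,0,0,0,0]],
  ],
)

```text
time: 9.12
ee_pos: [0.6049, -0.1599, 0.1794]
tool_rot: [[-1.0, 0.014, 0.001], [0.014, 1.0, -0.0], [-0.001, -0.0, -1.0]]
force: [5.9, -2.4, -0.1]
finger_gap: 0.0339
gripper_force: 20.0
```

Emit:
drive_tool(
  increments=[
    [[0,2,0,-1.5,0],[0,3,0,-3,0],[0,3.7,0,-4.5,0],[0,4.5,0,-6,0],[0,4.5,0,-6,0]],
  ],
)

```text
time: 9.53
ee_pos: [0.6082, -0.1603, 0.1739]
tool_rot: [[-1.0, 0.015, -0.002], [0.015, 1.0, 0.0], [0.002, 0.0, -1.0]]
force: [-3.0, -1.7, 5.1]
finger_gap: 0.0341
gripper_force: 20.1
```

Emit:
drive_tool(
  increments=[
    [[0,1,0,-2,0],[0,1,0,-3,0],[0,1,0,-3,0]],
  ],
)

```text
time: 9.78
ee_pos: [0.6091, -0.1613, 0.1718]
tool_rot: [[-1.0, 0.016, -0.001], [0.016, 1.0, -0.001], [0.001, -0.001, -1.0]]
force: [-3.9, -2.4, 11.5]
finger_gap: 0.0345
gripper_force: 20.3
```

Emit:
drive_tool(
  increments=[
    [[0,1,0,-2,0],[0,2,0,-4,0],[0,2,0,-4,0]],
  ],
  force=15,
)

```text
time: 10.03
ee_pos: [0.6116, -0.1612, 0.1686]
tool_rot: [[-1.0, 0.015, 0.0], [0.015, 1.0, -0.0], [-0.0, -0.0, -1.0]]
force: [-5.9, -2.1, 16.7]
finger_gap: 0.0348
gripper_force: 15.0
```

Run:
```python
from cell import manip
from h import *
s=manip.read_state();print(s['time'],s['ee_pos'],s['force'],s['ft_torque'])
d={n:manip.get_image(n) for n in('scene','wrist')};pickle.dump(d,open('im6.pkl','wb'))
c=d['scene']['color'][180:240,210:290,::-1];w=d['wrist']['color'][150:350,200:440,::-1]
cv2.imwrite('pics/p6.png',np.hstack([cv2.resize(c,(450,350),interpolation=2),cv2.resize(w,(350,350),interpolation=2)]))
```

```text
10.0333 [ 0.61157529 -0.16118797  0.16864327] [-5.90252027 -2.07160243 16.71287734] [-0.13987585  1.30716179  0.18751223]
```

View pics/p6.png

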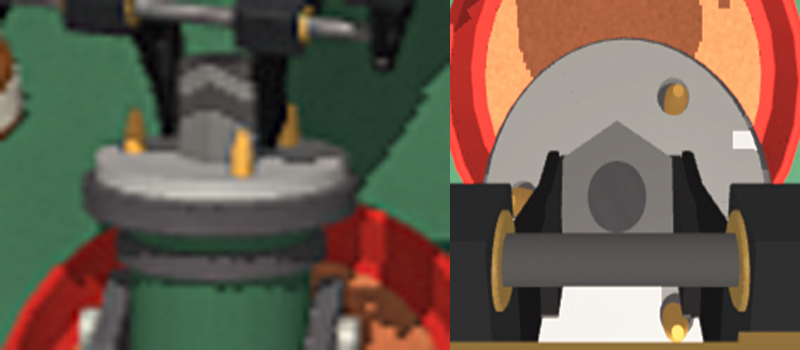

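Emit:
drive_tool(
  increments=[
    [[0,0.5,0,-1,0],[0,1,0,-1.7,0],[0,1,0,-1.7,0]],
  ],
  force=5,
)

```text
time: 10.38
ee_pos: [0.6126, -0.1611, 0.1657]
tool_rot: [[-1.0, 0.015, -0.0], [0.015, 1.0, -0.001], [0.0, -0.001, -1.0]]
force: [-0.5, -2.4, 6.6]
finger_gap: 0.0349
gripper_force: 5.2
```

Emit:
drive_tool(
  increments=[
    [[0.42,0,0,0,0],[0.44,0,0,0,0],[0.46,0,0,0,0],[0.46,0,0,0,0]],
  ],
)

```text
time: 10.72
ee_pos: [0.6125, -0.1594, 0.1645]
tool_rot: [[-1.0, 0.014, -0.001], [0.014, 1.0, 0.001], [0.001, 0.001, -1.0]]
force: [-0.5, -0.5, -0.1]
finger_gap: 0.0396
gripper_force: 0.0
```

Emit:
drive_tool(
  increments=[
    [[0.46,-1,0,8,0],[0.46,-4,0,20,0],[0.46,-10,0,35,0],[0.46,-16,0,50,0],[0.46,-16,0,50,0]],
  ],
)

```text
time: 11.13
ee_pos: [0.5973, -0.1612, 0.2199]
tool_rot: [[-1.0, 0.016, 0.005], [0.016, 1.0, -0.0], [-0.005, -0.0, -1.0]]
force: [1.3, -0.6, 0.3]
finger_gap: 0.0401
gripper_force: 0.0
```

Run:
```python
from cell import manip
from h import *
s=manip.read_state();print(s['time'],s['ee_pos'],s['force'])
d={n:manip.get_image(n) for n in('scene','wrist')};pickle.dump(d,open('im7.pkl','wb'))
c=d['scene']['color'][180:240,210:290,::-1];w=d['wrist']['color'][100:350,180:460,::-1]
cv2.imwrite('pics/p7.png',np.hstack([cv2.resize(c,(450,350),interpolation=2),cv2.resize(w,(350,350),interpolation=2)]))
```

```text
11.1333 [ 0.59728623 -0.1611599   0.21986708] [ 1.26167294 -0.58715596  0.31259291]
```

View pics/p7.png

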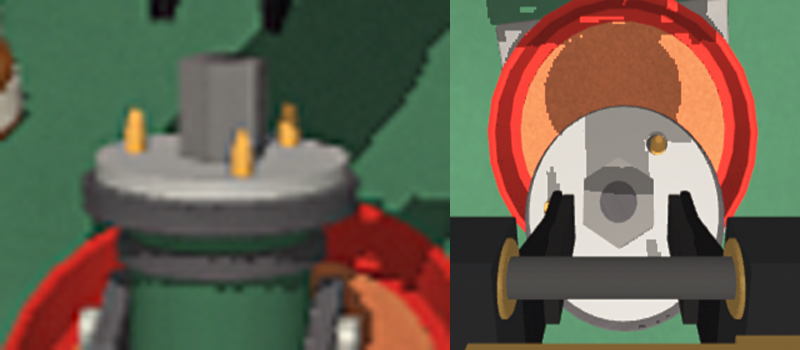

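Emit:
drive_tool(
  increments=[
    [[0.6,0,0,30,0],[0.6,0,0,60,0],[0.6,0,0,80,0],[0.6,0,0,80,0],[0.6,0,0,80,0]],
  ],
)

```text
time: 11.65
ee_pos: [0.5973, -0.16, 0.2957]
tool_rot: [[-1.0, 0.014, 0.001], [0.014, 1.0, -0.0], [-0.001, 0.0, -1.0]]
force: [-0.0, -0.0, -1.2]
finger_gap: 0.0516
gripper_force: 0.0
```

```bash
python3 -c "
from cell import manip
print(manip.read_state()['ee_pos']);print(manip.sign_off())"
```

```text
[ 0.59725884 -0.16000659  0.29565999]
the job is handed in; nothing more can be done
None
```

Flange_a is over all three studs and was pressed against the faceplate before release; it looked flush in the last camera view, and I handed the job in at about 11.7 s with the gripper clear (no verdict returned).

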